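Unclip and open the hold-down strap of a clamping fixture

TASK

Pull the big spring hitch clip sideways out of the cross-drilled stud on the sloping fixture while the strap stays shut and lay it flat in the steel tray; don't drop it. Then swing the strap up by its black grip until it stands about square to the sloping face, let go, and leave the oil bottle, tin, label roll and torque driver where they are.

Things in the scene. Friction and masses are not known exactly. Their poses are not given: they have to be found in the camera images.
- fixture: Fixed fixture: base plate 190 x 150 x 12 mm, grey wedge, aluminium face 142 x 76 mm sloping 27 degrees, rising away from the robot. Origin: underside of base, x horizontal to the up-slope side, y left, z up. In words below u = (cos27, 0, sin27) is up the slope, n = (-sin27, 0, cos27) is out of the face. The face is 95 mm up straight above the origin and ends at y = +-38 mm.
- stud_hole (a point): Centre of the cross hole (8 mm wide, along the fixture's y) of the upright stud, 20 mm thick, which sticks out 45 mm along n from the face. The hole is 26 mm out from the face. Axes as the fixture.
- back_plate (a point): Middle of the top edge of the fixture's upright aluminium back plate: 130 mm wide, up to 220 mm above the bench, front face 72 mm behind the stud's foot. It stops a wide gripper body coming straight down when the fingers close along the slope: lean the tool back, fingers along -n. Axes as the fixture.
- hitch_clip: Loose spring clip of 6 mm steel wire, 115 mm long, 75 g. Origin on its straight leg, in the stud's hole at the start. x = u, y from loop to tip, z = n (square to its plane). Straight leg y = -42 to +32 mm; the outer leg on the +x side springs over the stud. 3 to 10 N along its -y (fixture's right) draws it off; clear after 45 mm. It lies just above the strap and holds it shut.
- clip_loop (a point): Centre of the clip's loop, at (7.5, -59.5, 0) mm in the clip's frame, axes as the clip. The loop's two sides are straight, 17 mm long along y, 37 mm over the outside along x, 6 mm thick: the place to grip, fingers closing along the clip's x. At the start it overhangs the right edge of the face, with free air below.
- clip_tip (a point): End of the clip's straight leg, at (0, 32, 0) mm in the clip's frame.
- strap (a joint): Steel hold-down strap, 36 mm wide, 5 mm thick, slotted over the stud, hinged at the top of the slope. 0 = closed flat along the slope, grows as its lower end swings up and towards the robot and over; 1.57 = square to the face; stop at 1.9. Stiff hinge: stays where it is left, about 2 N at the grip.
- strap_hinge (a point): Middle of the strap's hinge axis, which runs along the fixture's y; 49 mm up the slope from the stud, 20 mm out from the face. Its axes turn with the strap: x up along the strap, y the hinge axis, z out of the strap.
- strap_handle (a point): Centre of the black upright grip near the strap's free end: 20 mm wide (along y), 14 mm along the strap, 36 mm tall. It lies 114 mm from the hinge along the strap (-x of the strap) and 21 mm out from the strap. Pinched across y it can turn between the pads as the strap swings.
- tray: Fixed plain steel tray, open above, 140 x 180 mm outside (x, y), 22 mm high, walls 4 mm; inner floor about 4 mm up. Origin at the centre of its underside, long side along y.
- oil_bottle: Bystander: oil bottle, 48 mm wide, 145 mm tall, origin at its foot.
- grease_tin: Bystander: round tin 62 mm wide, 42 mm tall, origin at its foot, beside the fixture on the left.
- label_roll: Bystander: white label roll 76 mm wide, 46 mm tall, origin at its foot, to the right of the fixture.
- torque_driver: Bystander: black-handled torque driver lying in front of the fixture, 180 mm long, 42 mm thick, origin at the middle of its underside.
There are look-alikes about, which are no part of the job. There is more than one size of the tray; the one meant has the size given above.

How it is judged:
On the way, in this order (a step that is already met when the one before it is completed fails the run):
1. the clip is drawn clear of the stud while the strap is still shut (distance between hitch_clip and stud_hole above 0.05 m and value of joint strap below 0.15 rad), for 0.1 s.
2. the clip lies in the tray, let go, the strap still shut (x of clip_loop in the frame of tray between -0.066 and 0.066 m and y of clip_loop in the frame of tray between -0.086 and 0.086 m and x of clip_tip in the frame of tray between -0.066 and 0.066 m and y of clip_tip in the frame of tray between -0.086 and 0.086 m and height (world z) of each of clip_loop, clip_tip below 0.02 m and contact force between hitch_clip and the fingers below 0.05 N and value of joint strap below 0.15 rad), for 0.2 s.
At the end, for the whole second after the job is handed in: the clip lies at rest and let go inside the tray, its loop and its tip both within the walls and less than 20 mm above the bench; the strap is swung open by more than 1.2 rad (69 degrees) and stays there (x of clip_loop in the frame of tray between -0.066 and 0.066 m and y of clip_loop in the frame of tray between -0.086 and 0.086 m and x of clip_tip in the frame of tray between -0.066 and 0.066 m and y of clip_tip in the frame of tray between -0.086 and 0.086 m and height (world z) of each of clip_loop, clip_tip below 0.02 m and contact force between hitch_clip and the fingers below 0.05 N and value of joint strap above 1.2 rad and linear speed of hitch_clip below 0.03 m/s); the robot touches nothing.
It fails at once if the oil bottle is shifted by more than 30 mm (distance of oil_bottle from where it was at the start of the episode above 0.03 m).
It fails at once if the grease tin is shifted by more than 30 mm (distance of grease_tin from where it was at the start of the episode above 0.03 m).
It fails at once if the label roll is shifted by more than 30 mm (distance of label_roll from where it was at the start of the episode above 0.03 m).
It fails at once if the torque driver is shifted by more than 30 mm (distance of torque_driver from where it was at the start of the episode above 0.03 m).
It fails at once if the clip is dropped from a height (falls faster than 1 m/s out of the gripper) (linear speed of hitch_clip above 1 m/s and contact force between hitch_clip and the fingers below 0.05 N).
It also fails if it takes over 61 s, if anything falls off the work surface, if the arm or the gripper's body presses on something with over 40 N, if the wrist force passes 120 N, or if a joint passes its speed limit or range.

ROBOT

A 7-joint arm with a two-finger parallel gripper is mounted at the origin on a cart in front of the work surface, level with it; the furniture and walls round the work are solid. World frame = base frame: x ahead of the robot, y to its left, z up, the work surface at z = 0. Lengths are in m, angles in rad, forces in N, time in s.
With the tool pointing down it reaches from about 0.4 to 0.85 m from the base axis. Payload 10.4 kg.
Tool frame: the origin (TCP) lies at the very end of the fingers, on their centre line; the grasp point (between the pads) lies 19 mm behind it; z points along the fingers, y is the direction in which the jaws open and shut (so a half turn about z gives the same grasp; the last joint's range is limited). The gripper opens to 85 mm and grips with 20 to 120 N. Pads are 22 mm wide; open, the fingers measure 114 mm over their backs; the gripper's body (76 mm by 85 mm) begins 54 mm behind the grasp point. The pads swing forward as they close: fully open they stand 13 mm farther back than shut.
Start: joints at [-1.36, 0.332, -0.065, 1.46, 0.022, 1.35, -0.088], TCP at [0.145, 0.608, 0.231] pointing down, gripper open.
Joint ranges: [-2.6, 2.6], [-0.5, 2.12], [-1.47, 1.34], [0.16, 2.42], [-1.27, 4.41], [0.06, 2.06], [-2.6, 2.6]. Speed limits (rad/s): [2.22, 2.22, 2.79, 2.79, 3.14, 3.14, 3.14].

INTERFACE

Orientations are given as a unit quaternion [w, x, y, z].
In Python, from rig import ctrl, imaging gives the robot as it stands.
- The arm moves only by the tool send_rows, never from a script. Its argument "commands" is text: rows parted by semicolons, each of 7 numbers parted by spaces: the opening, from 0 (shut) to 1 (fully open), then the shift along the tool's x, y, z in m, then the turn, a rotation vector about the tool's x, y, z in degrees. A call has 1 to 20 rows; each row shifts and turns the pose as measured when the row begins, along the tool's axes as they then stand; what a row does not reach is not made up. A row lasts 1/10 s, in which the tool goes at most 50 mm and 8.59 degrees, less where a joint would pass 70% of its speed; a pose out of reach is approached as far as the arm can. A call with a gripper value outside its range is refused whole. The fingers move at their own pace and stop on an object; the grip force is fixed at half the most. Time passes only in rows, so rows that do not move let the fingers close. It gives the time, the measured TCP pose, the force and the opening at its end, in the units of the state.
- ctrl.get_state(): the state, without advancing time (a new reading comes with each control period).
- imaging.capture(name): name is "scene" or "top" or "wrist"; returns (picture, depth): 400x640x3 uint8, red, green, blue; 400x640 float32, m along the optical axis (not along the pixel's ray), 0 where there is no reading.
- imaging.calibration(name): a dict with "camera_matrix" (3x3 intrinsics, pixels), "R" (3x3) and "t" (3): a world point X has camera coordinates R X + t; the wrist camera has in their place "T_tool_cam" (4x4, takes a point from camera to tool coordinates, whose origin is the TCP and whose axes are the flange's). Camera axes: x right, y down, z forward; pixel columns grow to the right and rows downward; lengths in m; the calibration is good to about 2 mm. A picture is of the moment at which its call begins: read the wrist's pose just before it. calibration takes no time and is no camera call.
- ctrl.finish_job(): hands the job in, once; it reports no verdict.
The state is a dict: "time_s": time; "qpos": joint angles; "joint_vel": joint speeds; "joint_torque": joint torques, N m; "tool_pos": TCP position; "tool_rot": TCP orientation; "contact_force": force on the tool from outside, world axes, zero at the start; "ft_torque": the same for the moment, N m; "grip_width": opening from 0.0 (shut) to 1.0 (fully open).
Only numpy, scipy, OpenCV 4.12 (cv2) and the standard library are available. Lean on these libraries where they do the work, as an engineer would, in place of code of your own. Each camera call takes 0.05 s, during which the arm holds its last target. There are 200 camera calls.

## Working session

There is one attempt and no reset: what is moved stays moved. The work goes in short steps, Python scripts to look and compute and a tool call to move; the robot and the scene stay as the last step left them, time stands still between calls to the robot, and variables do not carry over. Pictures are saved under pics/ and viewed, about 8 in all and at most 12, crops included, and the job is handed in when it is done.

Besides the shell and the picture viewer there is one more tool, called after "Request:" as name(argument=value, ...) on one line, values as JSON. send_rows: Moves the arm, as the interface text tells. Its arguments: {"type":"object","properties":{"commands":{"type":"string"}},"required":["commands"]}

```bash
ls; mkdir -p pics
python3 - <<'E'
from rig import ctrl, imaging
import cv2, numpy as np
for n in ("scene","top"):
    p,d=imaging.capture(n); c=imaging.calibration(n)
    cv2.imwrite(f"pics/{n}0.png",p[:,:,::-1]); np.savez(f"{n}0.npz",p=p,d=d,K=c["camera_matrix"],R=c["R"],t=c["t"])
    print(n,np.round(c["camera_matrix"],1).tolist(),np.round(-np.array(c["R"]).T@np.array(c["t"]),3))
s=ctrl.get_state(); print(s)
E
```

```text
pics
scene [[384.0, 0.0, 315.1], [0.0, 384.0, 197.0], [0.0, 0.0, 1.0]] [ 0.213 -0.483  0.899]
top [[488.8, 0.0, 322.2], [0.0, 488.8, 200.4], [0.0, 0.0, 1.0]] [ 0.306 -0.051  1.496]
{'time_s': 0.1, 'qpos': array([-1.35958736,  0.33285127, -0.0646978 ,  1.46084652,  0.02160276,
        1.34992482, -0.08849197]), 'joint_vel': array([ 0.00024748,  0.00035497, -0.0011219 , -0.00393232,  0.00147903,
       -0.00062368, -0.00064986]), 'joint_torque': array([ 1.16308151e-03, -6.26744771e+01,  4.88166756e-02, -3.92423880e+01,
        1.62072130e-02,  6.96324336e-03, -3.81385121e-06]), 'tool_pos': array([0.14472949, 0.6076612 , 0.23057406]), 'tool_rot': array([-4.62071673e-05,  1.16625669e-01,  9.93175719e-01, -6.65612085e-04]), 'contact_force': array([0.33080987, 0.13172113, 0.27588049]), 'ft_torque': array([ 0.0622221 , -0.01061815, -0.01363658]), 'grip_width': 0.9988077136454248}
```

View pics/scene0.png

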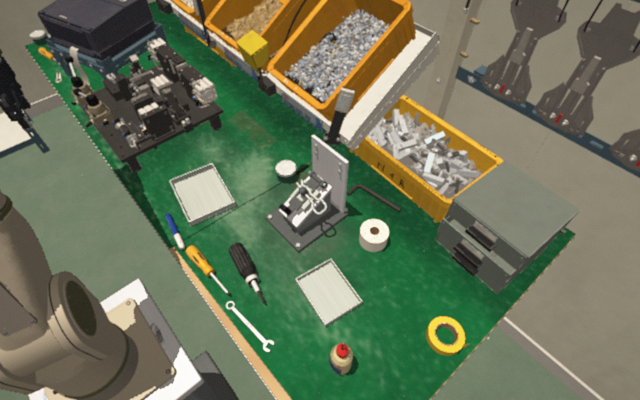

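View pics/top0.png

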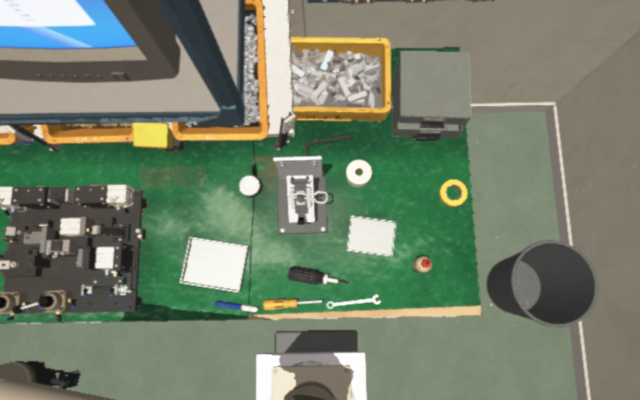

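The left tray (top px 215,264) looks larger than the right one (371,236). I'll measure both trays, and the fixture with its look-alikes.

```bash
cat > h.py <<'E'
import numpy as np, cv2
def load(n):
    f=np.load(n+".npz"); return f["p"],f["d"],f["K"],f["R"],f["t"]
def cloud(d,K,R,t):
    v,u=np.indices(d.shape); X=np.stack([(u-K[0,2])*d/K[0,0],(v-K[1,2])*d/K[1,1],d],-1)
    W=(X-t)@R; W[d==0]=np.nan; return W
def ray(px,K,R,t,z):
    px=np.atleast_2d(px).astype(float); D=np.c_[px,np.ones(len(px))]@np.linalg.inv(K).T@R; C=-R.T@t
    return C+D*((z-C[2])/D[:,2])[:,None]
E
python3 - <<'E'
from h import *
p,d,K,R,t=load("top0"); W=cloud(d,K,R,t)
g=cv2.cvtColor(p,cv2.COLOR_RGB2HSV)
# trays
m=((g[...,1]<60)&(g[...,2]>130)).astype(np.uint8)
n,l,st,c=cv2.connectedComponentsWithStats(m)
for i in range(1,n):
    if st[i,4]>150 and 120<st[i,0]<480 and 140<st[i,1]<300:
        pts=np.argwhere(l==i)[:,::-1].astype(np.float32); r=cv2.minAreaRect(ray(pts,K,R,t,.022)[:,:2].astype(np.float32))
        print(c[i].round(),st[i,4],np.round(r[0],4),np.round(r[1],4),round(r[2],2),"zmed",np.nanmedian(W[l==i][:,2]).round(3))
# back plate top
y0,y1,x0,x1=150,180,260,340
w=W[y0:y1,x0:x1]; s=(w[...,2]>.205)&(w[...,2]<.235); P=w[s]
r=cv2.minAreaRect(P[:,:2].astype(np.float32)); print("back",len(P),r,P[:,2].mean())
# base plate
w=W[150:245,265:340]; hs=g[150:245,265:340]; s=(w[...,2]>.006)&(w[...,2]<.02)&~((hs[...,0]>35)&(hs[...,0]<85)&(hs[...,1]>100))
s=cv2.morphologyEx(s.astype(np.uint8),cv2.MORPH_OPEN,np.ones((3,3)))>0
r=cv2.minAreaRect(w[s][:,:2].astype(np.float32)); print("base",s.sum(),r)
a=cv2.resize(p[145:245,260:350],None,fx=6,fy=6,interpolation=cv2.INTER_CUBIC)
ps=load("scene0")[0]; b=cv2.resize(ps[130:255,260:355],None,fx=4.8,fy=4.8,interpolation=cv2.INTER_CUBIC)[:600]
b=cv2.resize(b,(int(b.shape[1]*600/b.shape[0]),600)); a=a[:600]
o=np.hstack([a,b])[...,::-1]; o=cv2.resize(o,(800,int(600*800/o.shape[1]))); print(o.shape); cv2.imwrite("pics/crop1.png",o)
E
```

```text
[300. 184.] 1998 [0.6412 0.0217] [0.2235 0.1551] 7.99 zmed 0.112
[358. 173.] 550 [ 0.6854 -0.1561] [0.0778 0.0898] 88.56 zmed 0.045
[249. 185.] 360 [0.6531 0.1857] [0.0653 0.0636] 89.0 zmed 0.04
[244. 227.] 1869 [0.5136 0.1934] [0.3039 0.1087] 45.07 zmed -0.0
[371. 236.] 1751 [ 0.4888 -0.1879] [0.1445 0.1128] 81.47 zmed 0.003
[214. 264.] 3018 [0.4124 0.282 ] [0.1971 0.1479] 80.34 zmed 0.004
[354. 302.] 286 [ 0.2958 -0.1276] [0.0295 0.16  ] 3.97 zmed 0.003
back 225 ((0.6768409609794617, 0.02227611094713211), (0.014442645013332367, 0.1281922161579132), 1.2547658681869507) 0.2167582055197291
base 1250 ((0.6295148134231567, 0.021883375942707062), (0.254241019487381, 0.14911700785160065), 1.2251747846603394)
(481, 800, 3)
```

View pics/crop1.png

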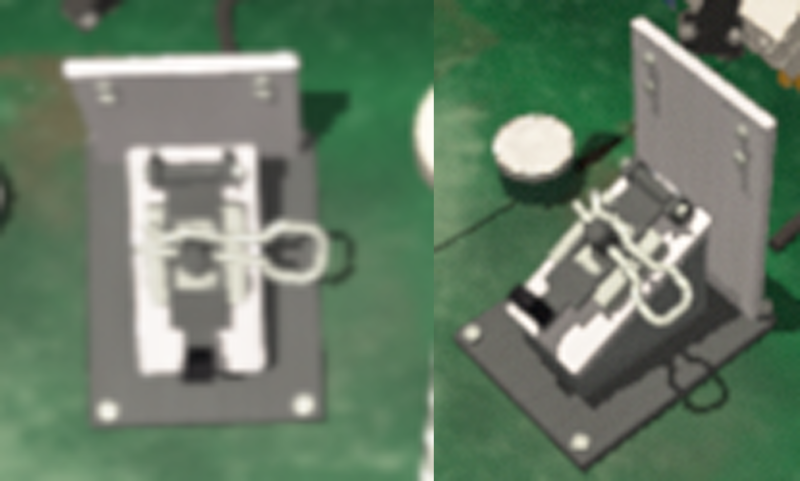

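Right tray is 144×113 mm and the left one about 190×145 mm, so I choose the left tray. It sits at about (0.412, 0.282), with its long side about 10° off y. The crop shows the closed strap, with the clip's loop overhanging the right edge at top px ≈(322,197). The stud is at (301,196) and the black grip at (301,220). Next I'll refine positions by rays.

```bash
cat >> h.py <<'E'
from scipy.spatial.transform import Rotation as Ro
a27=np.deg2rad(27)
def frame(yaw):
    Z=Ro.from_euler('z',yaw,degrees=True).as_matrix()
    return Z@[np.cos(a27),0,np.sin(a27)], Z@[0,1,0], Z@[-np.sin(a27),0,np.cos(a27)]
E
python3 - <<'E'
from h import *
from itertools import product
for nme in ("top0","scene0"):
    p,d,K,R,t=load(nme); W=cloud(d,K,R,t); g=cv2.cvtColor(p,cv2.COLOR_RGB2HSV)
    # back plate top strip: fit
    P=W.reshape(-1,3); s=(P[:,2]>.212)&(P[:,2]<.228)&(abs(P[:,0]-.68)<.03)&(abs(P[:,1]-.02)<.09); Q=P[s]
    print(nme,"back",len(Q),Q.min(0).round(4),Q.max(0).round(4),"yaw",np.degrees(np.arctan(np.polyfit(Q[:,1],Q[:,0],1)[0])).round(2))
    # sloping face plane, grouping heights
    # black grip
    s=(g[...,2]<45)&(abs(W[...,0]-.53)<.06)&(abs(W[...,1]-.02)<.03)&(W[...,2]>.07); print("grip",s.sum(),np.nanmean(W[s],0).round(4),np.nanmin(W[s],0).round(3) ,np.nanmax(W[s],0).round(3), np.argwhere(s).mean(0).round(1))
    # face points: bright, near plane
    s=(g[...,2]>190)&(g[...,1]<40)&(abs(W[...,0]-.59)<.09)&(abs(W[...,1]-.02)<.05)&(W[...,2]>.05)&(W[...,2]<.15)
    Q=W[s]; A=np.c_[Q[:,0],Q[:,1],np.ones(len(Q))]; k=np.ones(len(Q),bool)
    for _ in range(8):
        c=np.linalg.lstsq(A[k],Q[k,2],rcond=None)[0]; r=Q[:,2]-A@c; k=abs(r)<.006
    print("face",k.sum(),c.round(4),Q[k].min(0).round(4),Q[k].max(0).round(4))
    # clip loop: points right of face, bright
    s=(W[...,1]<-.018)&(W[...,1]>-.09)&(abs(W[...,0]-.6)<.05)&(W[...,2]>.09)&(W[...,2]<.15)
    Q=W[s]; print("loop",s.sum(),Q.mean(0).round(4),Q.min(0).round(4),Q.max(0).round(4))
    # tray
    w=(P[:,2]>.012)&(P[:,2]<.03)&(abs(P[:,0]-.412)<.13)&(abs(P[:,1]-.282)<.14); print("tray",w.sum(),cv2.minAreaRect(P[w][:,:2].astype(np.float32)))
# triangulate hand-picked crop pixels: loop end etc.
T=load("top0"); S=load("scene0")
f=800/996; k2=4.8
def tp(x,y): return np.array([260+x/f/6,145+y/f/6])
sc=600/600
def sp(x,y): return np.array([260+(x-434)/f/4.8,130+y/f/4.8])
def tri(a,b):
    M=[np.c_[q[2]@q[3],q[2]@q[4]] if False else q[2]@np.c_[q[3],q[4]] for q in (T,S)]
    X=cv2.triangulatePoints(M[0],M[1],a.reshape(2,1),b.reshape(2,1)).ravel(); return (X[:3]/X[3]).round(4)
print("loop c",tp(300,250),sp(666,292),tri(tp(300,250),sp(666,292)),"grip",tri(tp(198,360),sp(530,306)),"stud",tri(tp(197,245),sp(600,236)))
E
```

```text
top0 back 180 [ 0.673  -0.0417  0.2123] [0.6854 0.0864 0.2269] yaw -0.93
grip 21 [0.5258 0.0196 0.1149] [0.519 0.013 0.096] [0.534 0.025 0.125] [220.  300.8]
face 397 [ 0.4976  0.0033 -0.2057] [ 0.5287 -0.017   0.055 ] [0.6581 0.0595 0.1249]
loop 72 [ 0.5914 -0.0392  0.1176] [ 0.5738 -0.0566  0.1058] [ 0.608  -0.0187  0.1335]
tray 491 ((0.3819138705730438, 0.2628980278968811), (0.23855790495872498, 0.1902952492237091), 80.11837768554688)
scene0 back 202 [ 0.6741 -0.0453  0.212 ] [0.6859 0.085  0.2227] yaw -0.96
grip 39 [0.5254 0.0129 0.1094] [0.517 0.008 0.088] [0.537 0.026 0.121] [209.4 285.4]
face 232 [ 0.5317  0.3546 -0.2231] [ 0.533  -0.018   0.0566] [0.6568 0.0494 0.1222]
loop 104 [ 0.5965 -0.0385  0.1152] [ 0.5751 -0.061   0.0914] [ 0.6465 -0.0182  0.1274]
tray 587 ((0.38402047753334045, 0.25960761308670044), (0.24486581981182098, 0.19015850126743317), 79.7112045288086)
loop c [322.25  196.875] [320.175  205.7375] [ 0.5917 -0.0433  0.1222] grip [0.5287 0.0197 0.0996] stud [0.5929 0.0192 0.1236]
```

```bash
cat >> h.py <<'E'
def pose():
    from rig import ctrl
    s=ctrl.get_state(); q=s["tool_rot"]; return np.array(s["tool_pos"]),Ro.from_quat([q[1],q[2],q[3],q[0]]),s
def tool(yax,zax):
    return Ro.from_matrix(np.c_[np.cross(yax,zax),yax,zax])
def plan(p1,R1,n):
    "advice: rows (mm, deg in tool axes) for a straight move"
    p0,R0,s=pose(); dv=(R1*R0.inv()).as_rotvec(); Rc=R0
    print("now",p0.round(4),"t",s["time_s"],"turn total(tool)",np.degrees((R0.inv()*R1).as_rotvec()).round(1),"shift total(tool)",R0.inv().apply(p1-p0).round(4))
    for i in range(n):
        Rn=Ro.from_rotvec(dv*(i+1)/n)*R0
        print(Rc.inv().apply((p1-p0)/n).round(3),np.degrees((Rc.inv()*Rn).as_rotvec()).round(1)); Rc=Rn
E
python3 - <<'E'
from h import *
u,Y,n=frame(.93); L=np.array([.594,-.0385,.121])
plan(L+.14*n,tool(u,-n),18)
E
```

```text
now [0.1447 0.6077 0.2306] t 0.1 turn total(tool) [-23.  -17.8  74.2] shift total(tool) [-0.5252 -0.5403 -0.0144]
[-0.029 -0.03  -0.001] [-1.3 -1.   4.1]
[-0.031 -0.028 -0.001] [-1.3 -1.   4.1]
[-0.033 -0.025 -0.001] [-1.3 -1.   4.1]
[-0.035 -0.023 -0.001] [-1.3 -1.   4.1]
[-0.037 -0.02  -0.001] [-1.3 -1.   4.1]
[-0.038 -0.018 -0.001] [-1.3 -1.   4.1]
[-0.039 -0.015 -0.   ] [-1.3 -1.   4.1]
[-0.04  -0.012  0.   ] [-1.3 -1.   4.1]
[-0.041 -0.009  0.001] [-1.3 -1.   4.1]
[-0.041 -0.006  0.001] [-1.3 -1.   4.1]
[-0.042 -0.003  0.002] [-1.3 -1.   4.1]
[-0.042 -0.     0.002] [-1.3 -1.   4.1]
[-0.042  0.003  0.003] [-1.3 -1.   4.1]
[-0.041  0.006  0.004] [-1.3 -1.   4.1]
[-0.041  0.008  0.005] [-1.3 -1.   4.1]
[-0.04   0.011  0.006] [-1.3 -1.   4.1]
[-0.039  0.014  0.007] [-1.3 -1.   4.1]
[-0.038  0.016  0.008] [-1.3 -1.   4.1]
```

Request:
send_rows(commands="1 -.029 -.030 -.004 -1.3 -1 4.1; 1 -.031 -.028 -.004 -1.3 -1 4.1; 1 -.033 -.025 -.004 -1.3 -1 4.1; 1 -.035 -.023 -.004 -1.3 -1 4.1; 1 -.037 -.020 -.001 -1.3 -1 4.1; 1 -.038 -.018 -.001 -1.3 -1 4.1; 1 -.039 -.015 0 -1.3 -1 4.1; 1 -.040 -.012 0 -1.3 -1 4.1; 1 -.041 -.009 .001 -1.3 -1 4.1; 1 -.041 -.006 .001 -1.3 -1 4.1; 1 -.042 -.003 .002 -1.3 -1 4.1; 1 -.042 0 .002 -1.3 -1 4.1; 1 -.042 .003 .003 -1.3 -1 4.1; 1 -.041 .006 .004 -1.3 -1 4.1; 1 -.041 .008 .005 -1.3 -1 4.1")

```text
time_s: 1.6
tool_pos: [0.4654, 0.0438, 0.2509]
tool_rot: [0.146, 0.615, 0.761, 0.147]
contact_force: [0.9, 0.5, 1.1]
grip_width: 1.001
```

Run:
```python
from h import *
u,Y,n=frame(.93); L=np.array([.594,-.0385,.121])
plan(L+.14*n,tool(u,-n),5)
```

```text
now [0.4654 0.0438 0.2509] t 1.6 turn total(tool) [-3.  -2.4 10.7] shift total(tool) [-0.0944  0.0393  0.0272]
[-0.019  0.008  0.005] [-0.6 -0.5  2.1]
[-0.019  0.008  0.006] [-0.6 -0.5  2.1]
[-0.018  0.009  0.006] [-0.6 -0.5  2.1]
[-0.018  0.01   0.006] [-0.6 -0.5  2.1]
[-0.017  0.01   0.006] [-0.6 -0.5  2.1]
```

Request:
send_rows(commands=".8 -.020 .008 .005 -.7 -.6 2.4; .8 -.020 .008 .006 -.7 -.6 2.4; .8 -.019 .009 .006 -.7 -.5 2.4; .8 -.018 .010 .006 -.6 -.5 2.2; .8 -.017 .010 .006 -.4 -.3 1.3; .8 0 0 0 0 0 0")

```text
time_s: 2.2
tool_pos: [0.5306, -0.0546, 0.2449]
tool_rot: [0.165, 0.689, 0.686, 0.167]
contact_force: [0.1, 0.3, -0.2]
grip_width: 0.8
```

Run:
```python
from h import *
from rig import imaging
u,Y,n=frame(.93); L=np.array([.594,-.0385,.121])
plan(L+.14*n,tool(u,-n),1)
p,R,s=pose(); im,d=imaging.capture("wrist"); c=imaging.calibration("wrist"); T=np.array(c["T_tool_cam"]); K=np.array(c["camera_matrix"])
Rc=(R.as_matrix()@T[:3,:3]).T; tc=-Rc@(R.as_matrix()@T[:3,3]+p)
np.savez("w1.npz",p=im,d=d,K=K,R=Rc,t=tc); print(T.round(3).tolist(),K[0,0])
q=K@(Rc@L+tc); print("L px",(q[:2]/q[2]).round(1)); cv2.imwrite("pics/w1.png",im[...,::-1])
```

```text
now [ 0.5306 -0.0546  0.2449] t 2.2 turn total(tool) [ 0.2  0.4 -1.1] shift total(tool) [ 0.0151  0.0002 -0.0008]
[ 0.015  0.    -0.001] [ 0.2  0.4 -1.1]
[[-0.0, -0.954, -0.301, 0.077], [1.0, -0.0, 0.0, -0.0], [-0.0, -0.301, 0.954, -0.142], [0.0, 0.0, 0.0, 1.0]] 300.7857534659598
L px [324.2 170.3]
```

View pics/w1.png

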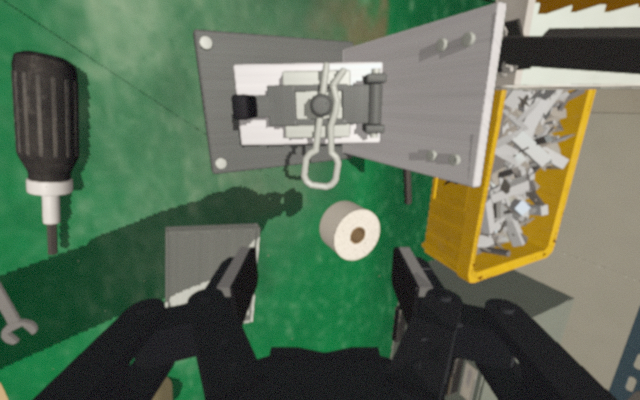

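The close view confirms the clip. Its loop spans px x 303–341 and y 140–188, with its centre at ≈(322,168); the estimate predicted (324,170). I'll refine that with wrist depth.

Run:
```python
from h import *
p,d,K,R,t=load("w1"); W=cloud(d,K,R,t); u,Y,n=frame(.93); L=np.array([.594,-.0385,.121])
q=(W-L)@np.c_[u,Y,n]
s=(abs(q[...,0])<.035)&(q[...,1]<.02)&(q[...,1]>-.05)&(abs(q[...,2])<.02)
vs=np.argwhere(s); Q=q[s]; print(s.sum(),vs.min(0),vs.max(0),"n med",np.median(Q[:,2]).round(4))
for v in range(140,194,4):
    m=s[v]; 
    if m.any(): c=np.where(m)[0]; a=q[v][m]; print(v,c.min(),c.max(),a[:,0].min().round(4),a[:,0].max().round(4),"y",a[:,1].mean().round(4),"n",np.median(a[:,2]).round(4))
# fixture checks: face normal offset, grip, back plate
g=cv2.cvtColor(p,cv2.COLOR_RGB2HSV); O=L-26e-3*n-7.5e-3*u+59.5e-3*Y; f=(W-O)@np.c_[u,Y,n]
m=(abs(f[...,1])<.036)&(abs(f[...,1])>.028)&(abs(f[...,0])<.05)&(abs(f[...,2])<.012); print("face n",np.median(f[m][:,2]),m.sum())
m=(g[...,2]<50)&(abs(f[...,0]+.065)<.03)&(abs(f[...,1])<.03)&(f[...,2]>.03); print("grip",m.sum(),f[m].min(0).round(4),f[m].max(0).round(4),f[m].mean(0).round(4),np.argwhere(m).mean(0))
```

```text
621 [149 301] [188 340] n med -0.003
152 307 335 -0.0159 0.0106 y 0.0172 n -0.002
156 304 338 -0.0189 0.0134 y 0.0134 n -0.0025
160 303 340 -0.02 0.0153 y 0.0095 n -0.0022
164 302 340 -0.0212 0.0153 y 0.0056 n -0.0026
168 302 340 -0.0212 0.0154 y 0.0016 n -0.0028
172 302 339 -0.0215 0.0144 y -0.0023 n -0.0033
176 302 338 -0.0217 0.0133 y -0.0063 n -0.0036
180 303 337 -0.0208 0.0123 y -0.0104 n -0.0037
184 307 334 -0.0171 0.0093 y -0.0144 n -0.0036
188 321 328 -0.0035 0.0034 y -0.0187 n -0.0042
face n -0.0027167358374476256 1114
grip 354 [-0.066  -0.0091  0.0302] [-0.0517  0.0087  0.057 ] [-0.0564 -0.0002  0.0502] [107.29096045 244.49152542]
```

Run:
```python
from h import *
u,Y,n=frame(.93); L=np.array([.594,-.0385,.121])-.003*u+.002*Y-.004*n; print(L)
plan(L-.014*n,tool(u,-n),1)
```

```text
[ 0.59311059 -0.03651417  0.116074  ]
now [ 0.5301 -0.0534  0.2447] t 2.25 turn total(tool) [ 0.1  0.3 -1. ] shift total(tool) [ 0.0167 -0.0027  0.1573]
[ 0.017 -0.003  0.157] [ 0.1  0.3 -1. ]
```

Request:
send_rows(commands=".8 .010 -.003 0 .1 .3 -1; .8 .006 0 .020 0 0 0; .8 0 0 .035 0 0 0; .8 0 0 .030 0 0 0; .8 0 0 .020 0 0 0; .8 0 0 .010 0 0 0; .8 0 0 0 0 0 0; .8 0 0 0 0 0 0")

```text
time_s: 3.05
tool_pos: [0.5771, -0.0227, 0.1368]
tool_rot: [0.161, 0.675, 0.7, 0.168]
contact_force: [0.4, -0.8, -0.3]
grip_width: 0.798
```

Run:
```python
from h import *
from rig import imaging
u,Y,n=frame(.93); L=np.array([ 0.59311059,-0.03651417,0.116074])
plan(L-.014*n,tool(u,-n),1)
p,R,s=pose(); im,d=imaging.capture("wrist"); c=imaging.calibration("wrist"); T=np.array(c["T_tool_cam"]); K=np.array(c["camera_matrix"])
Rc=(R.as_matrix()@T[:3,:3]).T; tc=-Rc@(R.as_matrix()@T[:3,3]+p)
np.savez("w2.npz",p=im,d=d,K=K,R=Rc,t=tc)
q=K@(Rc@L+tc); print("L px",(q[:2]/q[2]).round(1)); cv2.imwrite("pics/w2.png",im[...,::-1])
```

```text
now [ 0.5771 -0.0227  0.1368] t 3.05 turn total(tool) [-0.1 -0.6  1. ] shift total(tool) [-0.0146  0.0045  0.0394]
[-0.015  0.004  0.039] [-0.1 -0.6  1. ]
L px [331.7 257. ]
```

View pics/w2.png

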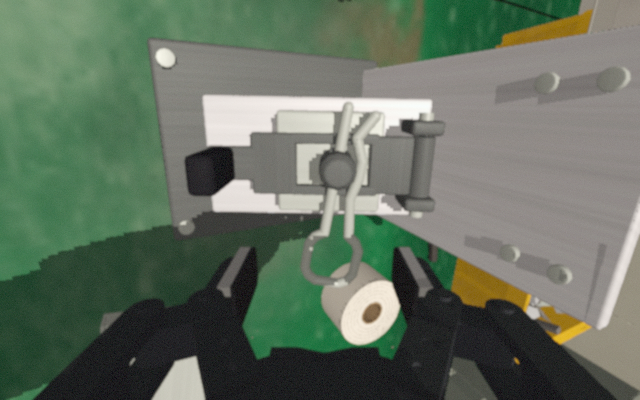

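The loop is centred at about px (331,257) between the fingers, as predicted. The clip sits skewed ~7° in its plane, so I'll match that.

Request:
send_rows(commands=".8 -.010 .003 0 0 -.6 3.5; .8 -.004 .002 .010 0 0 3; .8 0 0 .010 0 0 0; .8 0 0 .008 0 0 0; .8 0 0 0 0 0 0; .8 0 0 0 0 0 0")

```text
time_s: 3.7
tool_pos: [0.5954, -0.0327, 0.1184]
tool_rot: [0.153, 0.715, 0.658, 0.179]
contact_force: [-0.6, 0.9, 1.0]
grip_width: 0.796
```

Run:
```python
from h import *
u,Y,n=frame(.93); L=np.array([ 0.59311059,-0.03651417,0.116074])
u2=np.cos(.105)*u-np.sin(.105)*Y
plan(L-.014*n,tool(u2,-n),1)
```

```text
now [ 0.5954 -0.0327  0.1184] t 3.7 turn total(tool) [ 0.1 -0.6  0.2] shift total(tool) [-0.0042 -0.0028  0.0149]
[-0.004 -0.003  0.015] [ 0.1 -0.6  0.2]
```

Request:
send_rows(commands=".8 -.004 -.003 .007 0 -.5 0; .8 0 0 .007 0 0 0; .8 0 0 0 0 0 0; .8 0 0 0 0 0 0")

```text
time_s: 4.1
tool_pos: [0.5988, -0.0359, 0.105]
tool_rot: [0.156, 0.715, 0.658, 0.177]
contact_force: [0.4, 0.1, 0.8]
grip_width: 0.802
```

Run:
```python
from h import *
u,Y,n=frame(.93); L=np.array([ 0.59311059,-0.03651417,0.116074])
u2=np.cos(.105)*u-np.sin(.105)*Y
plan(L-.014*n,tool(u2,-n),1)
```

```text
now [ 0.5988 -0.0359  0.105 ] t 4.1 turn total(tool) [ 0.2 -0.2  0.2] shift total(tool) [-0.0005  0.      0.0015]
[-0.001  0.     0.002] [ 0.2 -0.2  0.2]
```

Now close on the loop.

Request:
send_rows(commands=".5 0 0 .001 0 0 0; .3 0 0 0 0 0 0; .3 0 0 0 0 0 0; .3 0 0 0 0 0 0; .2 0 0 0 0 0 0; .2 0 0 0 0 0 0; .2 0 0 0 0 0 0")

```text
time_s: 4.8
tool_pos: [0.5993, -0.0359, 0.1049]
tool_rot: [0.156, 0.715, 0.658, 0.178]
contact_force: [-0.3, -0.1, 0.4]
grip_width: 0.405
```

Run:
```python
from h import *
from rig import imaging
u,Y,n=frame(.93)
p,R,s=pose(); print(p,"-Y in tool",R.inv().apply(-Y).round(3),s["contact_force"],s["grip_width"])
im,d=imaging.capture("wrist"); cv2.imwrite("pics/w3.png",im[...,::-1])
```

```text
[ 0.59928732 -0.03594025  0.10485738] -Y in tool [-0.995  0.101 -0.003] [-0.33478748 -0.12943459  0.4020075 ] 0.40473028053538457
```

View pics/w3.png

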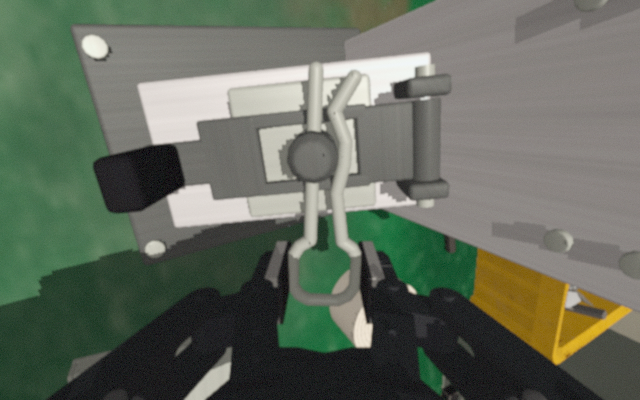

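The loop sits squarely between the pads, at px x≈290–360 and y≈245–300. Now I'll pull along -Y.

Request:
send_rows(commands=".2 -.008 .001 0 0 0 0; .2 -.010 .001 0 0 0 0; .2 -.010 .001 0 0 0 0; .2 -.010 .001 0 0 0 0; .2 -.010 .001 0 0 0 0; .2 -.010 .001 0 0 0 0; .2 -.010 .001 0 0 0 0; .2 -.010 .001 0 0 0 0")

```text
time_s: 5.65
tool_pos: [0.5989, -0.1078, 0.1013]
tool_rot: [0.15, 0.712, 0.663, 0.177]
contact_force: [-0.5, 0.3, -0.9]
grip_width: 0.406
```

Run:
```python
from h import *
u,Y,n=frame(.93)
p,R,s=pose(); print("moved uYn",((p-[0.5993,-0.0359,0.1049])@np.c_[u,Y,n]).round(4),s["contact_force"],s["grip_width"])
```

```text
moved uYn [-0.003  -0.0719 -0.0025] [-0.47580413  0.25644305 -0.85583055] 0.4064925635951525
```

Request:
send_rows(commands=".2 0 0 0 0 0 0; .2 0 0 -.020 0 0 0; .2 0 0 -.030 0 0 0; .2 0 0 -.030 0 0 0; .2 0 0 -.030 0 0 0; .2 0 0 -.015 0 0 0; .2 0 0 0 0 0 0")

```text
time_s: 6.35
tool_pos: [0.5399, -0.11, 0.215]
tool_rot: [0.151, 0.713, 0.663, 0.174]
contact_force: [0.1, -0.4, -1.0]
grip_width: 0.404
```

Run:
```python
from h import *
from rig import imaging
b=np.deg2rad(-9.7); xt=np.array([np.cos(b),np.sin(b),0])
plan(np.array([.405,.240,.14]),tool(xt,np.array([0,0,-1.])),12); print(pose()[2]["grip_width"])
```

```text
now [ 0.5399 -0.11    0.215 ] t 6.35 turn total(tool) [26.4 -4.2  5.4] shift total(tool) [ 0.3371 -0.1805  0.012 ]
[ 0.028 -0.015  0.001] [ 2.2 -0.3  0.5]
[ 0.028 -0.015  0.001] [ 2.2 -0.3  0.5]
[ 0.028 -0.015  0.002] [ 2.2 -0.3  0.5]
[ 0.028 -0.016  0.002] [ 2.2 -0.3  0.5]
[ 0.028 -0.016  0.003] [ 2.2 -0.3  0.5]
[ 0.028 -0.016  0.003] [ 2.2 -0.3  0.5]
[ 0.027 -0.016  0.004] [ 2.2 -0.3  0.5]
[ 0.027 -0.016  0.004] [ 2.2 -0.3  0.5]
[ 0.027 -0.016  0.004] [ 2.2 -0.3  0.5]
[ 0.027 -0.016  0.005] [ 2.2 -0.3  0.5]
[ 0.027 -0.016  0.005] [ 2.2 -0.3  0.5]
[ 0.027 -0.016  0.006] [ 2.2 -0.3  0.5]
0.40370412978646336
```

Request:
send_rows(commands=".2 .020 -.014 -.001 2.2 -.3 .5; .2 .028 -.016 -.001 2.2 -.3 .5; .2 .028 -.016 -.001 2.2 -.3 .5; .2 .028 -.016 0 2.2 -.3 .5; .2 .028 -.016 .001 2.2 -.3 .5; .2 .028 -.016 .002 2.2 -.3 .5; .2 .027 -.016 .003 2.2 -.3 .5; .2 .027 -.016 .004 2.2 -.3 .5; .2 .027 -.016 .004 2.2 -.3 .5; .2 .027 -.016 .005 2.2 -.3 .5; .2 .027 -.016 .005 2.2 -.3 .5; .2 .020 -.010 .005 2.2 -.3 .5; .2 .010 -.004 0 0 0 0; .2 0 0 0 0 0 0; .2 0 0 0 0 0 0")

```text
time_s: 7.85
tool_pos: [0.3926, 0.2522, 0.1369]
tool_rot: [-0.013, 0.768, 0.641, -0.01]
contact_force: [0.4, -0.1, -0.9]
grip_width: 0.404
```

```bash
cat > cap.py <<'E'
from h import *
from rig import imaging
def wr(name):
    p,R,s=pose(); im,d=imaging.capture("wrist"); c=imaging.calibration("wrist"); T=np.array(c["T_tool_cam"]); K=np.array(c["camera_matrix"])
    Rc=(R.as_matrix()@T[:3,:3]).T; tc=-Rc@(R.as_matrix()@T[:3,3]+p)
    np.savez(name+".npz",p=im,d=d,K=K,R=Rc,t=tc); cv2.imwrite(f"pics/{name}.png",im[...,::-1])
E
python3 - <<'E'
from cap import *
b=np.deg2rad(-9.7); xt=np.array([np.cos(b),np.sin(b),0])
plan(np.array([.405,.240,.14]),tool(xt,np.array([0,0,-1.])),1); print(pose()[2]["grip_width"]); wr("w4")
E
```

```text
now [0.3926 0.2522 0.1369] t 7.85 turn total(tool) [-1.9 -0.  -0.6] shift total(tool) [-0.0098  0.0143 -0.0036]
[-0.01   0.014 -0.004] [-1.9 -0.  -0.6]
0.40443351256930926
```

View pics/w4.png

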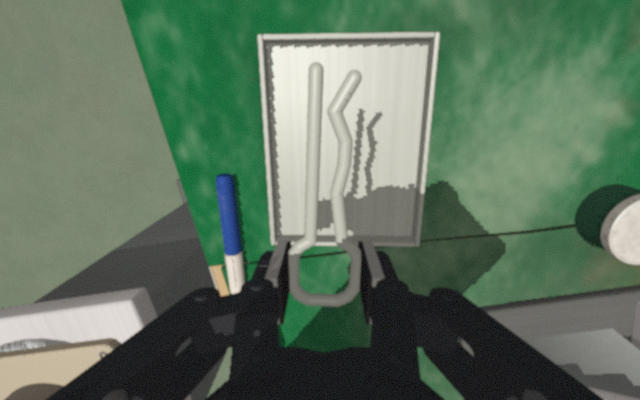

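The clip is held squarely. The tray rim corners are at px (259,36), (438,34), (420,244) and (273,243), so I can cast those at z=0.022.

Run:
```python
from cap import *
p,d,K,R,t=load("w4"); c=ray([(259,36),(438,34),(420,244),(273,243)],K,R,t,.022)[:,:2]; print(c.round(4)); m=c.mean(0)
print(m,[np.linalg.norm(c[i]-c[(i+1)%4]).round(4) for i in range(4)])
yd=(c[0]+c[1]-c[2]-c[3]); ang=-np.degrees(np.arctan2(yd[0],yd[1])); print("yaw",ang)
b=np.deg2rad(ang); xt=np.array([np.cos(b),np.sin(b),0]); yt=np.array([-np.sin(b),np.cos(b),0])
tg=np.r_[m,0]-.045*yt; tg[2]=.05; print(tg)
plan(tg,tool(xt,np.array([0,0,-1.])),1)
```

```text
[[0.3617 0.3865]
 [0.4962 0.3626]
 [0.468  0.1898]
 [0.3322 0.2132]]
[0.41452854 0.28801216] [np.float64(0.1366), np.float64(0.1751), np.float64(0.1378), np.float64(0.1758)]
yaw -9.469087211686272
[0.40712535 0.2436253  0.05      ]
now [0.3926 0.2521 0.137 ] t 7.9 turn total(tool) [-1.9 -0.1 -0.8] shift total(tool) [-0.0058  0.0187  0.0864]
[-0.006  0.019  0.086] [-1.9 -0.1 -0.8]
```

Request:
send_rows(commands=".2 -.004 .014 .010 -1.5 0 -.7; .2 -.001 .002 .025 0 0 0; .2 0 0 .025 0 0 0; .2 0 0 .012 0 0 0; .2 0 0 0 0 0 0; .2 0 0 0 0 0 0")

```text
time_s: 8.5
tool_pos: [0.4107, 0.2399, 0.0656]
tool_rot: [-0.002, 0.766, 0.643, 0.002]
contact_force: [-0.5, -0.1, -0.6]
grip_width: 0.405
```

Run:
```python
from cap import *
b=np.deg2rad(-9.5); xt=np.array([np.cos(b),np.sin(b),0])
plan(np.array([.407,.2436,.010]),tool(xt,np.array([0,0,-1.])),1)
wr("w5"); p,d,K,R,t=load("w5"); W=cloud(d,K,R,t)
# height of clip legs: pixels standing well above the floor, ahead of the loop
yt=np.array([-np.sin(b),np.cos(b),0]); p0=pose()[0]
q=(W-p0)@np.c_[xt,yt,[0,0,1]]
for a in (.03,.04,.05,.06,.07,.08,.09):
    s=(abs(q[...,1]-a)<.004)&(abs(q[...,0])<.02)&(W[...,2]>.02); print(a,s.sum(),np.nanmedian(W[s][:,2]).round(4))
```

```text
now [0.4107 0.2399 0.0656] t 8.5 turn total(tool) [ 0.  -0.4 -0.5] shift total(tool) [ 0.0026 -0.0043  0.0556]
[ 0.003 -0.004  0.056] [ 0.  -0.4 -0.5]
0.03 422 0.0812
0.04 462 0.0818
0.05 506 0.0824
0.06 545 0.083
0.07 631 0.0836
0.08 710 0.0841
0.09 356 0.0845
```

Request:
send_rows(commands=".2 .003 -.004 .015 0 -3 -.4; .2 0 0 .015 0 -3 0; .2 0 0 .010 0 0 0; .2 0 0 .005 0 0 0; .2 0 0 0 0 0 0; .2 0 0 0 0 0 0")

```text
time_s: 9.15
tool_pos: [0.4106, 0.2432, 0.0249]
tool_rot: [0.032, 0.764, 0.644, -0.033]
contact_force: [1.0, 1.2, -0.6]
grip_width: 0.406
```

Request:
send_rows(commands=".2 0 0 .006 0 0 0; .2 0 0 .006 0 0 0; .2 0 0 .004 0 0 0; .2 0 0 .003 0 0 0; .2 0 0 0 0 0 0; .2 0 0 0 0 0 0")

```text
time_s: 9.75
tool_pos: [0.4111, 0.2408, 0.0055]
tool_rot: [0.031, 0.764, 0.644, -0.031]
contact_force: [0.1, -0.1, -0.0]
grip_width: 0.403
```

Request:
send_rows(commands=".2 0 0 .002 0 -1 0; .2 0 0 .002 0 -1 0; .2 0 0 .001 0 0 0; .2 0 0 0 0 0 0")

```text
time_s: 10.15
tool_pos: [0.4115, 0.2405, 0.0045]
tool_rot: [0.043, 0.764, 0.642, -0.047]
contact_force: [0.7, -0.7, -0.1]
grip_width: 0.41
```

Request:
send_rows(commands=".2 0 0 .003 0 0 0; .2 0 0 .002 0 0 0; .2 0 0 0 0 0 0; .2 0 0 0 0 0 0")

```text
time_s: 10.55
tool_pos: [0.412, 0.2413, 0.0048]
tool_rot: [0.043, 0.764, 0.643, -0.048]
contact_force: [0.0, 0.0, -1.0]
grip_width: 0.404
```

Request:
send_rows(commands=".45 0 0 0 0 0 0; .5 0 0 0 0 0 0; .55 0 0 0 0 0 0; .6 0 0 0 0 0 0; .65 0 0 0 0 0 0; .65 0 0 0 0 0 0; .65 0 0 0 0 0 0; .65 0 0 -.030 0 0 0; .65 0 0 -.040 0 0 0; .65 0 0 -.040 0 0 0; .65 0 0 -.040 0 0 0; .65 0 0 0 0 0 0")

```text
time_s: 11.75
tool_pos: [0.4138, 0.2604, 0.1572]
tool_rot: [0.044, 0.763, 0.642, -0.05]
contact_force: [1.7, 0.1, -0.3]
grip_width: 0.655
```

Run:
```python
from cap import *
wr("w6"); p,d,K,R,t=load("w6"); W=cloud(d,K,R,t)
b=np.deg2rad(-9.5); xt=np.array([np.cos(b),np.sin(b),0]); yt=np.array([-np.sin(b),np.cos(b),0]); m=np.array([.4145,.288,0])
q=(W-m)@np.c_[xt,yt,[0,0,1]]
s=(abs(q[...,0])<.06)&(abs(q[...,1])<.08); print(pose()[0],np.nanpercentile(q[s][:,2],[5,50,95,99.5]).round(4))
im=load("scene0")[0]
i2,_=imaging.capture("scene"); cv2.imwrite("pics/s2.png",np.hstack([cv2.resize(i2[150:250,160:380],None,fx=2,fy=2),cv2.resize(p,(320,200))])[...,::-1])
```

```text
[0.4128254  0.25937642 0.15479044] [0.0028 0.2137 0.2439 0.2496]
```

View pics/s2.png

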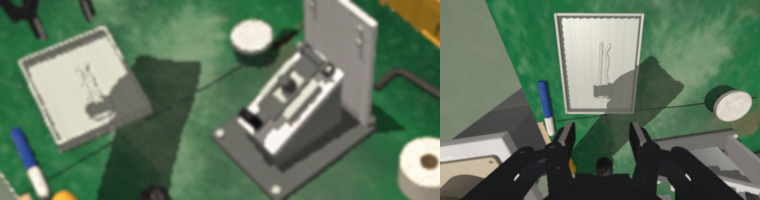

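The clip is lying flat inside the tray (wrist inset x≈600–606, y≈42–100; rim x 555–645, y 13–113), and the strap is still shut. Now I'll go to the black grip.

Run:
```python
from cap import *
u,Y,n=frame(.93); C=np.array([.5265,.020,.101])
plan(C+.09*n,tool(Y,-n),16); print(pose()[2]["qpos"].round(2))
p,d,K,R,t=load("w6"); g=cv2.cvtColor(p,cv2.COLOR_RGB2HSV); print(g[60:64,330:334,2] if 0 else "")
```

```text
now [0.4119 0.2585 0.1529] t 11.85 turn total(tool) [-30.4 -13.9 -96.5] shift total(tool) [-0.2248  0.1135  0.0027]
[-0.014  0.007  0.   ] [-1.9 -0.9 -6. ]
[-0.015  0.006  0.001] [-1.9 -0.9 -6. ]
[-0.015  0.004  0.001] [-1.9 -0.9 -6. ]
[-0.016  0.002  0.001] [-1.9 -0.9 -6. ]
[-0.016  0.001  0.002] [-1.9 -0.9 -6. ]
[-0.016 -0.001  0.002] [-1.9 -0.9 -6. ]
[-0.015 -0.003  0.002] [-1.9 -0.9 -6. ]
[-0.015 -0.004  0.002] [-1.9 -0.9 -6. ]
[-0.014 -0.006  0.002] [-1.9 -0.9 -6. ]
[-0.014 -0.008  0.002] [-1.9 -0.9 -6. ]
[-0.013 -0.009  0.002] [-1.9 -0.9 -6. ]
[-0.012 -0.01   0.002] [-1.9 -0.9 -6. ]
[-0.01  -0.012  0.002] [-1.9 -0.9 -6. ]
[-0.009 -0.013  0.001] [-1.9 -0.9 -6. ]
[-0.008 -0.014  0.001] [-1.9 -0.9 -6. ]
[-0.006 -0.014  0.001] [-1.9 -0.9 -6. ]
[-0.99  0.16  0.3   1.86  0.04  1.23 -0.88]
```

Request:
send_rows(commands=".7 -.014 .007 -.010 -1.9 -.9 -6; .7 -.015 .006 -.010 -1.9 -.9 -6; .7 -.015 .004 -.005 -1.9 -.9 -6; .7 -.016 .002 -.003 -1.9 -.9 -6; .7 -.016 .001 .002 -1.9 -.9 -6; .7 -.016 -.001 .002 -1.9 -.9 -6; .7 -.015 -.003 .002 -1.9 -.9 -6; .7 -.015 -.004 .002 -1.9 -.9 -6; .7 -.014 -.006 .002 -1.9 -.9 -6; .7 -.014 -.008 .002 -1.9 -.9 -6; .7 -.013 -.009 .002 -1.9 -.9 -6; .7 -.012 -.010 .002 -1.9 -.9 -6; .7 -.010 -.012 .002 -1.9 -.9 -6; .7 -.009 -.013 .001 -1.9 -.9 -6; .7 -.008 -.014 .001 -1.9 -.9 -6; .7 -.004 -.008 .001 -1.9 -.9 -6; .7 0 0 0 0 0 0; .7 0 0 0 0 0 0")

```text
time_s: 13.65
tool_pos: [0.48, 0.0157, 0.1885]
tool_rot: [0.223, -0.045, 0.974, -0.012]
contact_force: [-0.3, 0.1, 0.0]
grip_width: 0.698
```

Run:
```python
from cap import *
u,Y,n=frame(.93); C=np.array([.5265,.020,.101])
plan(C+.09*n,tool(Y,-n),1); print(pose()[2]["qpos"].round(2))
wr("w7"); p,d,K,R,t=load("w7"); q=K@(R@C+t); print("C px",q[:2]/q[2])
```

```text
now [0.48   0.0157 0.1885] t 13.65 turn total(tool) [-0.5 -1.2  4.5] shift total(tool) [-0.0022  0.0035  0.009 ]
[-0.002  0.003  0.009] [-0.5 -1.2  4.5]
[-0.94 -0.43  0.62  2.28  0.52  0.84  1.07]
C px [329.06505299 203.67253268]
```

View pics/w7.png

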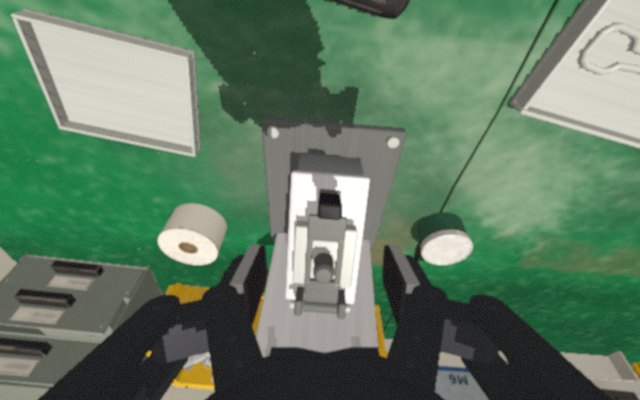

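The black grip is at px x≈318–342, y≈190–217, matching the predicted (329,204). I'll check it by depth.

Run:
```python
from cap import *
u,Y,n=frame(.93); C=np.array([.5265,.020,.101])
p,d,K,R,t=load("w7"); W=cloud(d,K,R,t); q=(W-C)@np.c_[u,Y,n]; g=cv2.cvtColor(p,cv2.COLOR_RGB2HSV)
s=(g[...,2]<60)&(abs(q[...,0])<.03)&(abs(q[...,1])<.03)&(q[...,2]>-.025)&(q[...,2]<.04)
print(s.sum(),np.nanpercentile(q[s],[2,50,98],axis=0).round(4)); top=s&(q[...,2]>np.nanpercentile(q[s][:,2],98)-.006)
print("top",top.sum(),np.nanpercentile(q[top],[3,97],axis=0).round(4))
```

```text
281 [[-0.0061 -0.0085 -0.0142]
 [-0.0056 -0.0013  0.0078]
 [ 0.0044  0.0074  0.0173]]
top 118 [[-0.0059 -0.0085  0.0117]
 [ 0.0048  0.0074  0.0175]]
```

Request:
send_rows(commands=".7 -.002 .003 .010 -.5 -1.2 4.5; .7 0 0 .025 0 0 0; .7 0 0 .025 0 0 0; .7 0 0 .015 0 0 0; .7 0 0 0 0 0 0; .7 0 0 0 0 0 0")

```text
time_s: 14.3
tool_pos: [0.5152, 0.0235, 0.1185]
tool_rot: [0.232, -0.004, 0.973, 0.0]
contact_force: [0.1, 0.4, 0.1]
grip_width: 0.7
```

Run:
```python
from h import *
u,Y,n=frame(.93); C=np.array([.5265,.020,.101])
plan(C-.011*n,tool(Y,-n),1); print(pose()[2]["qpos"].round(2))
```

```text
now [0.5152 0.0235 0.1185] t 14.3 turn total(tool) [-0.3 -0.2 -0.4] shift total(tool) [-0.0021 -0.0035  0.0317]
[-0.002 -0.003  0.032] [-0.3 -0.2 -0.4]
[-0.99 -0.21  0.76  2.31  0.45  0.56  1.04]
```

Request:
send_rows(commands=".7 -.002 -.003 .012 0 0 0; .7 0 0 .010 0 0 0; .7 0 0 .007 0 0 0; .7 0 0 0 0 0 0; .7 0 0 0 0 0 0")

```text
time_s: 14.8
tool_pos: [0.5304, 0.0236, 0.0957]
tool_rot: [0.233, -0.003, 0.973, 0.002]
contact_force: [0.4, -0.5, 0.3]
grip_width: 0.701
```

Run:
```python
from h import *
u,Y,n=frame(.93); C=np.array([.5265,.020,.101])
plan(C-.011*n,tool(Y,-n),1); print(pose()[2]["qpos"].round(2))
```

```text
now [0.5304 0.0236 0.0957] t 14.8 turn total(tool) [-0.1 -0.1 -0.5] shift total(tool) [ 0.0011 -0.0035  0.0045]
[ 0.001 -0.004  0.004] [-0.1 -0.1 -0.5]
[-1.05 -0.1   0.86  2.3   0.34  0.46  1.14]
```

Request:
send_rows(commands=".7 .001 -.004 .004 0 0 0; .5 0 -.001 0 0 0 0; .2 0 0 0 0 0 0; .1 0 0 0 0 0 0; .1 0 0 0 0 0 0; .1 0 0 0 0 0 0; .1 0 0 0 0 0 0; .1 0 0 0 0 0 0")

```text
time_s: 15.6
tool_pos: [0.5312, 0.0202, 0.0929]
tool_rot: [0.233, -0.004, 0.972, 0.004]
contact_force: [0.8, 0.1, -1.2]
grip_width: 0.22
```

```bash
cat > arc.py <<'E'
from h import *
import sys
u,Y,n=frame(.93); C=np.array([.5265,.020,.101]); H=C+.114*u-.021*n
def arc(a0,a1,k):
    p,R,s=pose(); r=p+.019*-R.apply([0,0,1])-H; a=np.arctan2(r@n,-(r@u)); h=np.arctan2(.029,.114)
    print("t",s["time_s"],"F",s["contact_force"].round(1),"w",round(s["grip_width"],3),"pinch uYn",r@u,r@Y,r@n,"rad",np.hypot(r@u,r@n),"theta",round(a-h,3))
    print(s["qpos"].round(2)); rad=np.hypot(.114,.029)
    f=lambda th:H+rad*(-np.cos(th+h)*u+np.sin(th+h)*n)
    th=np.linspace(a0,a1,k+1)
    for i in range(k): print(th[i+1].round(2),R.inv().apply(f(th[i+1])-f(th[i])).round(4))
E
python3 -c "
from arc import *
arc(0,.8,8)"
```

```text
t 15.6 F [ 0.8  0.1 -1.2] w 0.22 pinch uYn -0.11344010736018385 6.734439338194082e-05 0.03064889509868488 rad 0.11750750073361373 theta 0.015
[-1.05 -0.1   0.88  2.3   0.31  0.45  1.17]
0.1 [-0.0035  0.0001 -0.0112]
0.2 [-0.0046  0.0001 -0.0108]
0.3 [-0.0056  0.0001 -0.0103]
0.4 [-0.0066  0.0001 -0.0097]
0.5 [-0.0076  0.0001 -0.009 ]
0.6 [-0.0084  0.0001 -0.0082]
0.7 [-0.0092  0.0001 -0.0073]
0.8 [-0.0099  0.0001 -0.0064]
```

Request:
send_rows(commands=".1 -.003 0 -.011 0 0 0; .1 -.005 0 -.011 0 0 0; .1 -.006 0 -.010 0 0 0; .1 -.007 0 -.010 0 0 0; .1 -.008 0 -.009 0 0 0")

```text
time_s: 16.1
tool_pos: [0.532, 0.0201, 0.1507]
tool_rot: [0.231, -0.005, 0.973, 0.003]
contact_force: [5.6, 2.6, -8.4]
grip_width: 0.218
```

```bash
python3 -c "
from arc import *
arc(.4,1.1,7)"
```

```text
t 16.1 F [ 5.6  2.6 -8.4] w 0.218 pinch uYn -0.08641236542925797 3.365698988829506e-05 0.08175270926074295 rad 0.11895630445903732 theta 0.509
[-1.01 -0.23  0.79  2.24  0.42  0.64  1.1 ]
0.5 [-0.0075  0.0001 -0.009 ]
0.6 [-0.0084  0.0001 -0.0082]
0.7 [-0.0092  0.0001 -0.0074]
0.8 [-0.0099  0.0001 -0.0064]
0.9 [-0.0105  0.0001 -0.0054]
1.0 [-0.0109  0.0001 -0.0043]
1.1 [-0.0113  0.0001 -0.0032]
```

Theta is 0.51 and the forces are small. I'll continue.

Request:
send_rows(commands=".1 -.009 0 -.008 0 0 0; .1 -.010 0 -.007 0 0 0; .1 -.010 0 -.006 0 0 0; .1 -.011 0 -.005 0 0 0; .1 -.011 0 -.004 0 0 0")

```text
time_s: 16.6
tool_pos: [0.5602, 0.0205, 0.1983]
tool_rot: [0.224, -0.005, 0.975, 0.002]
contact_force: [-5.9, -0.2, -2.4]
grip_width: 0.216
```

```bash
python3 -c "
from arc import *
arc(1.0,1.6,6)"
```

```text
t 16.6 F [-5.9 -0.2 -2.4] w 0.216 pinch uYn -0.039425693098552844 -2.904346510169906e-05 0.11141177303787947 rad 0.11818192944670197 theta 0.982
[-1.05 -0.21  0.82  2.11  0.35  0.75  1.18]
1.1 [-0.0113  0.0001 -0.0034]
1.2 [-0.0115  0.0001 -0.0022]
1.3 [-0.0117  0.0001 -0.0011]
1.4 [-0.0118  0.0001  0.0001]
1.5 [-0.0117  0.0001  0.0013]
1.6 [-0.0115  0.0001  0.0024]
```

Request:
send_rows(commands=".1 -.011 0 -.003 0 0 0; .1 -.012 0 -.002 0 0 0; .1 -.012 0 -.001 0 0 0; .1 -.012 0 0 0 0 0; .1 -.011 0 .001 0 0 0; .1 -.008 0 .001 0 0 0; .1 0 0 0 0 0 0")

```text
time_s: 17.3
tool_pos: [0.62, 0.0214, 0.2334]
tool_rot: [0.221, -0.005, 0.975, 0.001]
contact_force: [-0.0, 1.0, -5.6]
grip_width: 0.215
```

```bash
python3 -c "
from arc import *
arc(1.5,1.6,1)"
```

```text
t 17.3 F [-0.   1.  -5.6] w 0.215 pinch uYn 0.029933178315920312 -0.00010259858923563588 0.11554458690491078 rad 0.11935889881830831 theta 1.575
[-1.11 -0.04  0.98  1.93  0.12  0.79  1.39]
1.6 [-0.0115  0.0001  0.0024]
```

Request:
send_rows(commands=".3 0 0 0 0 0 0; .45 0 0 0 0 0 0; .6 0 0 0 0 0 0; .6 0 0 0 0 0 0; .6 0 0 0 0 0 0; .6 0 0 -.015 0 0 0; .6 0 0 -.025 0 0 0; .6 0 0 -.030 0 0 0; .6 0 0 -.030 0 0 0; .6 0 0 -.030 0 0 0; .6 0 0 0 0 0 0; .6 0 0 0 0 0 0")

```text
time_s: 18.5
tool_pos: [0.5633, 0.0194, 0.3595]
tool_rot: [0.226, -0.004, 0.974, 0.002]
contact_force: [0.6, -0.2, -0.5]
grip_width: 0.6
```

Run:
```python
from arc import *
from rig import imaging
p,R,s=pose(); print(p,s["contact_force"],s["time_s"])
i,d=imaging.capture("scene"); c=imaging.calibration("scene"); W=cloud(d,np.array(c["camera_matrix"]),np.array(c["R"]),np.array(c["t"]))
b=np.deg2rad(-9.5); xt=np.array([np.cos(b),np.sin(b),0]); yt=np.array([-np.sin(b),np.cos(b),0])
q=(W-[.4145,.288,0])@np.c_[xt,yt,[0,0,1]]; m=(abs(q[...,0])<.055)&(abs(q[...,1])<.075); print("tray inside z",np.nanpercentile(q[m][:,2],[1,50,90,98,100]).round(4))
f=(W-H)@np.c_[u,Y,n]; m=(abs(f[...,1])<.022)&(f[...,2]>.04)&(f[...,2]<.15)&(abs(f[...,0])<.06); print("strap pts",m.sum(),"theta fit",np.degrees(np.arctan(np.polyfit(f[m][:,2],f[m][:,0],1)[0])), f[m].min(0).round(3),f[m].max(0).round(3))
a=cv2.resize(i[150:260,150:370],None,fx=3,fy=3,interpolation=cv2.INTER_CUBIC); cv2.imwrite("pics/s3.png",a[...,::-1])
```

```text
[0.5632826  0.01941206 0.35948429] [ 0.56566436 -0.20526824 -0.54245204] 18.5
tray inside z [-0.0002  0.0041  0.0075  0.0109  0.0139]
strap pts 205 theta fit 11.305848576892773 [-0.013 -0.022  0.042] [0.027 0.012 0.126]
```

View pics/s3.png

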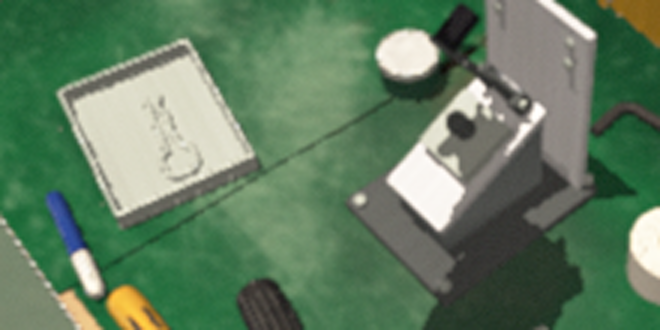

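The strap stands open, with its grip at px (460,22). The clip lies flat in the tray, loop at (183,162), with nothing inside the walls above 14 mm. The tin, roll and driver are where they were, and the gripper is clear, so I'll hand in.

```bash
python3 -c "
from rig import ctrl; print(ctrl.finish_job())"
```

```text
the job is handed in; nothing more can be done
None
```

The clip is out of the stud and in the steel tray, the strap is up and released, and I handed the job in at about 18.6 s. No verdict is reported on hand-in.

- **Clip:** I gripped it by its loop and pulled it about 72 mm sideways with the strap shut. I carried it to the larger tray, which measured about 137 × 175 mm from the wrist camera. I let go with the loop's wire about 19 mm above the bench by estimate, so the loop end settled about 12 mm at release. In the last scene picture the clip lies flat, with nothing inside the tray walls above 14 mm.
- **Strap:** I swung it by the black grip to about 1.57 rad, worked out from the arm's position, then opened the fingers and backed off. The last picture shows it still standing. A rough depth fit that also took in the grip came out 11° off square; I trust the arm's position more. Even 11° off is still past the required 1.2 rad.
- **Bystanders:** The tin and torque driver, and the part of the label roll in view, look unmoved in the last close crop. The oil bottle was outside that crop, so I didn't check it. The arm's path stayed well away from it.
- **Robot:** It finished clear, with about 0.8 N at the wrist, which is noise level.

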